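Prop an instrument cassette on its draining stand

ROBOT

A 7-joint arm with a two-finger parallel gripper is mounted at the origin on the work surface. World frame = base frame: x ahead of the robot, y to its left, z up, the work surface at z = 0. Lengths are in m, angles in rad, forces in N, time in s.
With the tool pointing down it reaches from about 0.425 to 0.925 m from the base axis. Payload 6.8 kg.
Tool frame: the origin (TCP) lies midway between the tips of the shut fingers; the grasp point (between the pads) lies 19 mm behind it; z points along the fingers, y is the line along which they close (so a half turn about z gives the same grasp; the last joint's range is limited). The gripper opens to 85 mm and grips with 20 to 120 N. Pads are 22 mm wide; open, the fingers measure 114 mm over their backs; the gripper's body (76 mm by 85 mm) begins 54 mm behind the grasp point. The pads swing forward as they close: fully open they stand 13 mm farther back than shut.
Start: joints at [1.215, 0.477, 0.022, 1.555, -0.011, 1.109, -0.083], TCP at [0.166, -0.654, 0.231] pointing down, gripper open.
Joint ranges: [-2.96, 2.96], [-0.34, 2.1], [-1.41, 1.46], [0.24, 2.44], [-1.37, 4.51], [0.17, 1.92], [-2.96, 2.96]. Speed limits (rad/s): [2.39, 2.39, 3.14, 3.14, 3.14, 3.14, 3.14].

INTERFACE

Orientations are given as a unit quaternion [w, x, y, z].
In Python, from station import bot, imaging gives the robot as it stands.
- The arm moves only by the tool move_arm, never from a script. Its argument "commands" is a list that holds one entry, the list of rows, each a list of 7 numbers: the shift along the tool's x, y, z in m, then the turn, a rotation vector about the tool's x, y, z in degrees, then the finger opening in m, from 0 to 0.0854. In form: [[[x, y, z, rx, ry, rz, grip], ...]]. A call has 1 to 20 rows; each row shifts and turns the commanded pose from where the row before left it, along the tool's axes as they then stand; what a row does not reach is not made up. A row lasts 1/8 s, in which the tool goes at most 62.5 mm and 10.7 degrees, less where a joint would pass 70% of its speed; a pose out of reach is approached as far as the arm can. A call is refused whole if a number of a shift passes 0.0625 or a number of a turn 10.7, either way. A call with a gripper value outside its range is refused whole. The fingers move at their own pace and stop on an object; "squeeze" is the grip in N (left out, the last holds). Time passes only in rows, so rows that do not move let the fingers close. It gives the time, the measured TCP pose, the force, the opening and the grip force at its end, in the units of the state.
- bot.get_obs(): the state, without advancing time (a new reading comes with each control period).
- imaging.read_camera(name): name is "side" or "top" or "wrist"; returns the picture (480x640x3 uint8, red, green, blue); there is no depth.
- imaging.calibration(name): a dict with "intrinsics" (3x3 intrinsics, pixels), "extrinsics" (4x4, takes a point from camera to world coordinates); the wrist camera has in their place "mount" (4x4, takes a point from camera to tool coordinates, whose origin is the TCP and whose axes are the flange's). Camera axes: x right, y down, z forward; pixel columns grow to the right and rows downward; lengths in m; the calibration is good to about 2 mm. The wrist camera is an equidistant fisheye: a pixel r from the principal point sees the ray r / f radians off the axis. A picture is of the moment at which its call begins: read the wrist's pose just before it. calibration takes no time and is no camera call.
- bot.hand_in(): hands the job in; it is judged then, once.
The state is a dict: "t": time; "q": joint angles; "joint_vel": joint speeds; "joint_torque": joint torques, N m; "eef_pos": TCP position; "tool_rot": TCP orientation; "contact_force": force on the tool from outside, world axes, zero at the start; "torque": the same for the moment, N m; "gripper_width": opening from 0.0 (shut) to 1.0 (fully open); "grasp_force": force on a finger pad.
Only numpy, scipy, OpenCV 4.12 (cv2) and the standard library are available. Lean on these libraries where they do the work, as an engineer would, in place of code of your own. Each camera call takes 0.05 s, during which the arm holds its last target. There are 200 camera calls.

TASK

Set the instrument cassette up to drain. Fold the stand's wire backrest up to its stop, slide the cassette, still upright on its edge, squarely up against the stand's kerb, tip it back so that it leans on the backrest, then set the aluminium stop bar lengthwise against the cassette's toe, about midway along it, so that it cannot creep. Slide and tip the cassette without ever lifting it off the bench or letting it fall over, and leave the jar, beaker and binder where they are.

Things in the scene. Friction and masses are not known exactly. Their poses are not given: they have to be found in the camera images.
- stand: Fixed stand. Base: a steel kerb 20 mm deep (x), 220 long (y), 12 high; origin at the centre of its underside. x is level and points to the side where the backrest lies folded, roughly the robot's left; y runs along the kerb. The cassette comes against its face at x = -10 mm. Two hinge lugs on top (12 x 12 mm, centred at x = 4, y = -65 and +65 mm, up to 28 mm above the bench).
- backrest (a joint): Angle of the wire backrest, rad. 0 = level, pointing to the stand's +x; grows as the bar is raised; hard stop at 1.13 (65 deg above level, so still leaning away from the cassette). Stiff friction hinge (0.35 N m, about 4 N at the bar): stays where it is left. Hinge axis along the stand's y, at x = 0, 22 mm above the bench.
- backrest_bar (a point): Middle of the backrest's top bar. The backrest is a white wire U of 8 mm round wire, 130 mm wide: the bar runs along the stand's y, 100 mm from the hinge axis, with a side wire down to each lug. Nothing between the side wires.
- cassette: Closed perforated steel cassette, a slab 30 mm thick (x), 190 wide (y), 140 high (z), about 0.5 kg, standing free on its long edge on the -x side of the kerb. Origin: centre of its underside; z up, +x roughly to the kerb. Pushed within 20 mm of the bench it slides upright; pushed high it topples (balance 12 deg). Foot at the kerb, tipped on the raised backrest, it leans about 23 deg.
- cassette_toe (a point): Middle of the cassette's lower edge on the side away from the kerb (15 mm in -x from the cassette's origin). When the cassette leans, this edge is lifted about 12 mm off the bench.
- stop_bar: Plain square aluminium bar 30 mm deep (x), 110 mm long (y), 30 mm high, about 0.3 kg, loose on the bench to the robot's right of the cassette, beside the jar. Origin at the centre of its underside.
- jar: Bystander: small capped jar, 54 mm across, 60 mm high, standing beside the stop bar (the two swap places). Origin at the centre of its underside.
- beaker: Bystander: open steel beaker, 76 mm across, 70 mm high, to the robot's left, beyond the stand. Origin at the centre of its underside.
- binder: Bystander: white binder lying flat, 260 x 210 x 30 mm, to the right of the work. Origin at the centre of its underside.
Mind the look-alikes: they are no part of the job. What is shaped like the cassette but orange or yellow is not meant. There is more than one size of the stop_bar; the job needs the smallest.

How it is judged:
By the outcome, as a careful person would: the job done as asked, in the order asked, and still so for the second after the job is handed in, with the robot touching nothing.
It also fails if it takes over 72 s, if anything falls off the work surface, if the arm or the gripper's body presses on something with over 40 N, if the wrist force passes 120 N, or if a joint passes its speed limit or range.

## Working session

There is one attempt and no reset: what is moved stays moved. The work goes in short steps, Python scripts to look and compute and a tool call to move; the robot and the scene stay as the last step left them, time stands still between calls to the robot, and variables do not carry over. Pictures are saved under pics/ and viewed, at most 10 in all, crops included, and the job is handed in when it is done.

Besides the shell and the picture viewer there is one more tool, called after "Request:" as a command line: name --argument value ..., lists and objects as JSON in quotes. move_arm: Moves the arm, as the interface text tells. Its arguments: {"type":"object","properties":{"commands":{"type":"array","items":{"type":"array","items":{"type":"array","items":{"type":"number"}}}},"squeeze":{"type":"number"}},"required":["commands"]}

```bash
ls; mkdir -p pics; python3 - <<'E'
from station import bot, imaging
import cv2
o=bot.get_obs(); print(o)
for n in ("top","side"):
    im=imaging.read_camera(n); cv2.imwrite(f"pics/{n}0.png",im[:,:,::-1])
    c=imaging.calibration(n); print(n,c)
print(imaging.calibration("wrist"))
E
```

```text
pics
{'t': 0.0, 'q': array([ 1.21488186,  0.47782718,  0.02234692,  1.55642811, -0.01146816,
        1.10930883, -0.08311065]), 'joint_vel': array([ 0.00076866,  0.00023804, -0.00158657,  0.00069481, -0.00048254,
       -0.00161755, -0.0012024 ]), 'joint_torque': array([ 4.36832543e-04, -5.96453118e+01,  1.60778023e+00, -2.81192797e+01,
        1.24076981e-02,  9.36728407e-03, -1.29799949e-05]), 'eef_pos': array([ 0.16539757, -0.65382015,  0.23031757]), 'tool_rot': array([-9.00181477e-04,  9.92331719e-01,  1.23599797e-01, -1.97531704e-04]), 'contact_force': array([-0.32475581,  0.55854848,  0.51820762]), 'torque': array([ 0.01175435,  0.06312245, -0.01819181]), 'grasp_force': 0.0, 'gripper_width': 1.0034136370731122}
top {'intrinsics': array([[501.33387778,   0.        , 318.53251134],
       [  0.        , 501.33387778, 244.63322392],
       [  0.        ,   0.        ,   1.        ]]), 'extrinsics': array([[-1.39057227e-03, -9.96755633e-01,  8.04753004e-02,
         4.72060292e-01],
       [-9.99994579e-01,  1.14585215e-03, -3.08703594e-03,
        -7.69800449e-02],
       [ 2.9848
[... 508 characters left out ...]
0e-01],
       [-1.79371892e-04, -6.75390702e-01, -7.37460078e-01,
         1.30365590e+00],
       [ 0.00000000e+00,  0.00000000e+00,  0.00000000e+00,
         1.00000000e+00]])}
{'intrinsics': array([[371.64829954,   0.        , 316.32691446],
       [  0.        , 371.64829954, 238.49319539],
       [  0.        ,   0.        ,   1.        ]]), 'mount': array([[-3.55927684e-04, -9.65661747e-01, -2.59802355e-01,
         6.53036363e-02],
       [ 9.99999937e-01, -3.46529303e-04, -8.19760452e-05,
        -3.30090461e-04],
       [-1.08679981e-05, -2.59802368e-01,  9.65661809e-01,
        -1.42997816e-01],
       [ 0.00000000e+00,  0.00000000e+00,  0.00000000e+00,
         1.00000000e+00]])}
```

View pics/top0.png

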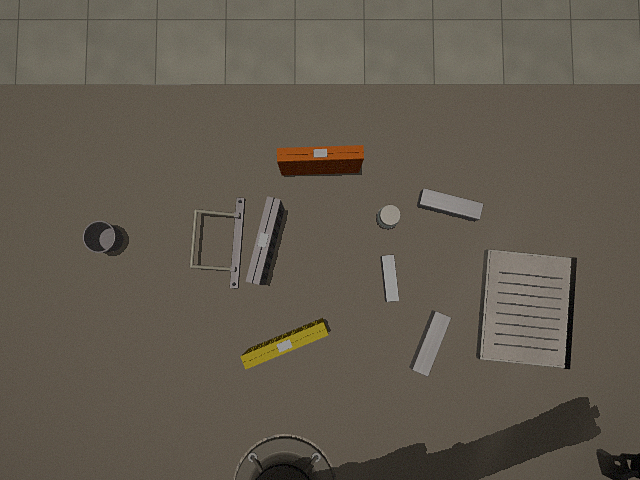

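View pics/side0.png

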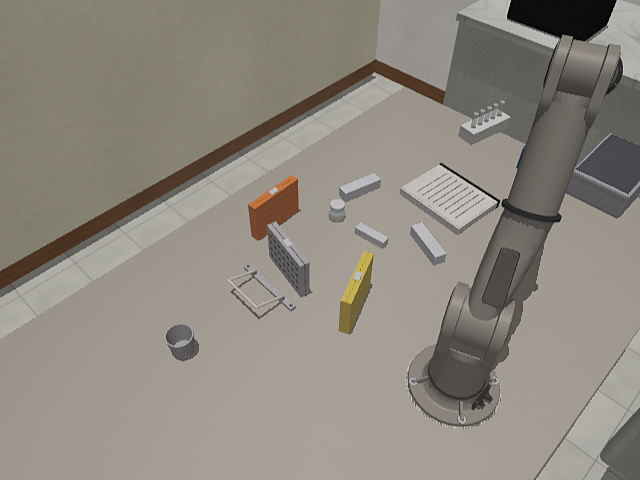

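The top view shows the kerb at about (238,243) with the folded backrest to its left (bar at col 194). The grey cassette's top face is at (264,240), the smallest bar at (390,278), the jar at (389,216) and the beaker at (100,237). The side view agrees.

```bash
cat > h.py <<'E'
import numpy as np, cv2
from station import bot, imaging
from scipy.spatial.transform import Rotation as R
def ray(n,px):
    c=imaging.calibration(n);K=c["intrinsics"];E=c["extrinsics"]
    d=E[:3,:3]@np.linalg.solve(K,[px[0],px[1],1]);return E[:3,3],d
def onz(n,px,z):
    p,d=ray(n,px);return p+d*(z-p[2])/d[2]
def proj(n,P):
    c=imaging.calibration(n);K=c["intrinsics"];E=c["extrinsics"]
    q=K@(E[:3,:3].T@(np.asarray(P,float)-E[:3,3]));return q[:2]/q[2]
def tool():
    o=bot.get_obs();w,x,y,z=o["tool_rot"];return o["eef_pos"],R.from_quat([x,y,z,w]).as_matrix(),o
E
python3 - <<'E'
from h import *
im=cv2.imread("pics/top0.png"); g=im.max(2)
hsv=cv2.cvtColor(im,cv2.COLOR_BGR2HSV)
m=((g>125)).astype(np.uint8)
m[:90]=0
n,l,s,c=cv2.connectedComponentsWithStats(m)
for i in range(1,n):
    if s[i,4]>60:
        pts=np.argwhere(l==i)[:,::-1].astype(np.float32); print(s[i],cv2.minAreaRect(pts), im[l==i].mean(0).round())
crop=cv2.resize(im[185:300,180:295],None,fx=5,fy=5,interpolation=cv2.INTER_CUBIC)
cv2.imwrite("pics/crop.png",cv2.convertScaleAbs(crop,alpha=1.5))
E
```

```text
[ 277  145   87   16 1077] ((319.9905700683594, 152.7169952392578), (13.159358978271484, 86.41868591308594), 88.09085083007812) [ 35.  83. 150.]
[420 189  63  30 965] ((451.1758728027344, 203.31243896484375), (61.192283630371094, 15.748675346374512), 14.349332809448242) [136. 138. 142.]
[ 246  197   34   88 1028] ((262.3898620605469, 240.10365295410156), (13.5643310546875, 87.34651947021484), 13.828651428222656) [128. 130. 136.]
[200 198  44  90 514] ((234.04678344726562, 244.07058715820312), (83.62854766845703, 44.918087005615234), 72.4075698852539) [124. 127. 133.]
[380 205  20  20 306] ((389.5, 214.5), (19.0, 19.0), 90.0) [134. 144. 150.]
[190 210  39  60 129] ((211.00289916992188, 239.46176147460938), (38.42495346069336, 56.60201644897461), 4.398705005645752) [117. 134. 139.]
[ 480  250   91  118 7893] ((525.8294677734375, 308.30218505859375), (84.6569595336914, 111.87866973876953), 4.23639440536499) [118. 127. 135.]
[382 255  17  47 553] ((390.0021057128906, 277.7700500488281), (45.9216194152832, 12.091708183288574), 83.82982635498047) [149. 151. 152.]
[ 413  312   38   64 1027] ((431.3700866699219, 343.35479736328125), (16.368471145629883, 62.80068588256836), 21.595312118530273) [132. 135. 139.]
[ 240  323   88   46 1226] ((283.8111572265625, 345.5436706542969), (14.242603302001953, 89.9801254272461), 67.52056884765625) [ 46. 134. 150.]
```

View pics/crop.png

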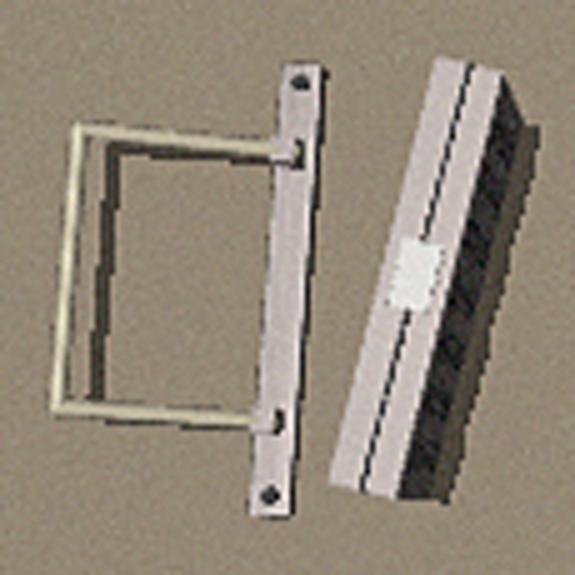

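The crop, at 5× from origin (180,185), gives these corners:
- **Kerb:** (284,64), (327,66), (293,516), (249,515).
- **Cassette top:** (437,56), (505,72), (396,498), (329,486).
- **Backrest bar:** (77,128) to (57,408).

```bash
python3 - <<'E'
from h import *
f=lambda p:((p[0]+.5)/5-.5+180,(p[1]+.5)/5-.5+185)
def rect(name,pts,z):
    P=np.array([onz("top",p,z)[:2] for p in pts]); c=P.mean(0)
    far=(P[0]+P[1])/2-(P[2]+P[3])/2
    print(name,c.round(4),"len",np.hypot(*far).round(4),"wid",np.hypot(*((P[0]+P[3]-P[1]-P[2])/2)).round(4),"dir of long axis deg",np.degrees(np.arctan2(far[1],far[0])).round(2)); return P
rect("kerb",[f(p) for p in [(284,64),(327,66),(293,516),(249,515)]],.012)
rect("cas",[f(p) for p in [(437,56),(505,72),(396,498),(329,486)]],.14)
for p in [(77,128),(57,408)]: print("bar",onz("top",f(p),.022))
b=cv2.boxPoints(((390.0021, 277.77), (45.92+1, 12.09+1), 83.83)); b=b[np.argsort(b[:,1])]
b=[*sorted(b[:2].tolist()),*sorted(b[2:].tolist())[::-1]]
rect("stop",b,.03)
print("jar",onz("top",(389.5,214.5),.06),"beaker",onz("top",(97,237),.07))
# label centre cross-check both views
print("cas label",onz("top",f((414,274)),.14))
for P in [(.54,.05,.14)]: print(proj("side",P))
E
```

```text
kerb [0.5753 0.1154] len 0.2187 wid 0.021 dir of long axis deg -3.7
cas [0.5695 0.0395] len 0.191 wid 0.0298 dir of long axis deg -13.76
bar [0.65208808 0.21636505 0.022     ]
bar [0.51741518 0.22341206 0.022     ]
stop [ 0.4893 -0.2497] len 0.1107 wid 0.031 dir of long axis deg 5.45
jar [ 0.63583396 -0.24603754  0.06      ] beaker [0.58295172 0.42846072 0.07      ]
cas label [0.5705932 0.0408523 0.14     ]
[292.1082993  249.62437142]
```

Request:
move_arm --commands '[[[0, 0, 0, 0, 0, 8.95, 0.04], [0, 0, 0, 0, 0, 8.95, 0.04], [0.04, -0.035, 0, 0, 0, 0, 0.04], [0.04, -0.035, 0, 0, 0, 0, 0.04], [0.04, -0.035, 0, 0, 0, 0, 0.04], [0.04, -0.035, 0, 0, 0, 0, 0.04], [0.04, -0.035, 0, 0, 0, 0, 0.04], [0.04, -0.035, 0, 0, 0, 0, 0.04], [0.04, -0.035, 0, 0, 0, 0, 0.04], [0.04, -0.035, 0, 0, 0, 0, 0.04], [0.04, -0.035, 0, 0, 0, 0, 0.04], [0, -0.06, 0, 0, 0, 0, 0.04], [0, -0.06, 0, 0, 0, 0, 0.04], [0, -0.06, 0, 0, 0, 0, 0.04], [0, -0.06, 0, 0, 0, 0, 0.04], [0, -0.06, 0, 0, 0, 0, 0.04], [0, -0.06, 0, 0, 0, 0, 0.04], [0, -0.06, 0, 0, 0, 0, 0.04], [0, -0.06, 0, 0, 0, 0, 0.04], [0, -0.06, 0, 0, 0, 0, 0.04]]]' --squeeze 20

```text
t: 2.6
eef_pos: [0.5797, 0.1772, 0.231]
tool_rot: [0.0, 0.999, -0.032, -0.0]
contact_force: [1.4, 0.1, -0.8]
gripper_width: 0.47
grasp_force: 0.0
```

```bash
cat >> h.py <<'E'
S0=np.array([.5753,.1154]);U=np.array([.9979,-.0645]);N=np.array([.0645,.9979])
def S(u,n,z): return np.r_[S0+u*U+n*N,z]           # stand coords -> world
def toS(p): d=np.asarray(p)[:2]-S0; return np.array([d@U,d@N])
def delta(target,yaw=None):
    p,Rm,o=tool(); d=Rm.T@(np.asarray(target)-p); y=np.degrees(np.arctan2(Rm[1,0],Rm[0,0]))
    print("t",round(o["t"],2),"pos",p.round(4),"stand",toS(p).round(4),"yaw",y.round(2),"tilt",Rm[2].round(4),"shift(tool)",d.round(4), "F",o["contact_force"].round(1))
    if yaw is not None: print("turn rz",round((y-yaw+180)%360-180,2))
def wray(px,p,Rm):
    c=imaging.calibration("wrist");K=c["intrinsics"];M=c["mount"]
    v=(np.array(px)-K[:2,2])/K[0,0];r=np.hypot(*v);d=np.r_[np.sin(r)*v/r,np.cos(r)]
    return p+Rm@M[:3,3],Rm@M[:3,:3]@d
def wonz(px,z,p,Rm):
    o,d=wray(px,p,Rm);return o+d*(z-o[2])/d[2]
E
python3 - <<'E'
from h import *
delta(S(0,.1,.02),-3.7)
p,Rm,o=tool(); np.savez("w1.npz",p=p,R=Rm)
cv2.imwrite("pics/w1.png",imaging.read_camera("wrist")[:,:,::-1])
E
```

```text
t 2.6 pos [0.5797 0.1772 0.231 ] stand [0.0004 0.062 ] yaw -3.72 tilt [-4.e-04  4.e-04 -1.e+00] shift(tool) [-0.0004 -0.0381  0.211 ] F [ 1.4  0.1 -0.8]
turn rz -0.02
```

View pics/w1.png

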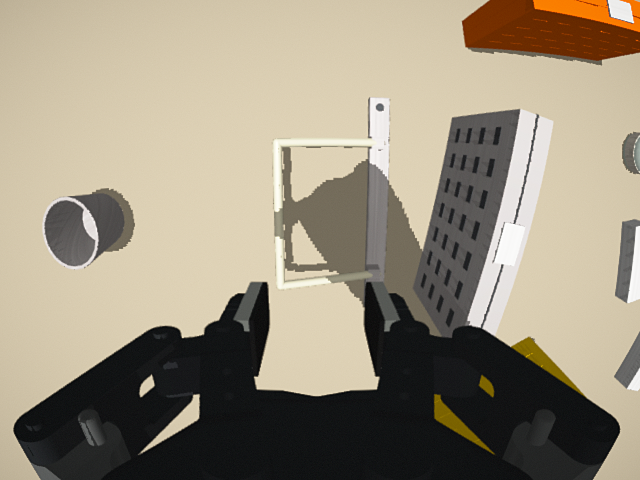

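The wrist view shows the backrest bar from about (278,143) to (282,285). The kerb's far end is at (369–389, 97), and the cassette label is at (509,244).

```bash
python3 - <<'E'
from h import *
w=np.load("w1.npz");p,Rm=w["p"],w["R"]
for n,px,z in [("bar far",(278,143),.022),("bar mid",(279,210),.022),("bar near",(282,285),.022),("kerb far L",(369,98),.012),("kerb far R",(389.5,98),.012),("wire far mid",(325,142),.022),("label",(509,244),.14)]:
    q=wonz(px,z,p,Rm);print(n,q.round(4),toS(q).round(4))
E
```

```text
bar far [0.6454 0.2092 0.022 ] [0.0639 0.0981]
bar mid [0.5811 0.2134 0.022 ] [-0.0006  0.0982]
bar near [0.5034 0.2176 0.022 ] [-0.0784  0.0973]
kerb far L [0.6841 0.1197 0.012 ] [0.1083 0.0113]
kerb far R [0.6837 0.0995 0.012 ] [ 0.1092 -0.0089]
wire far mid [0.6431 0.1651 0.022 ] [0.0645 0.0539]
label [0.5688 0.0389 0.14  ] [-0.0016 -0.0767]
```

Request:
move_arm --commands '[[[0, -0.0375, 0.03, 0, 0, 0, 0.04], [0, 0, 0.06, 0, 0, 0, 0.04], [0, 0, 0.06, 0, 0, 0, 0.04], [0, 0, 0.04, 0, 0, 0, 0.04], [0, 0, 0.02, 0, 0, 0, 0.04], [0, 0, 0.009, 0, 0, 0, 0.03], [0, 0, 0, 0, 0, 0, 0.0], [0, 0, 0, 0, 0, 0, 0.0], [0, 0, 0, 0, 0, 0, 0.0], [0, 0, 0, 0, 0, 0, 0.0]]]' --squeeze 30

```text
t: 3.9
eef_pos: [0.5831, 0.2108, 0.0132]
tool_rot: [0.001, 0.999, -0.033, 0.0]
contact_force: [0.6, -5.8, -2.8]
gripper_width: 0.042
grasp_force: 29.2
```

Request:
move_arm --commands '[[[0, 0.001, -0.0139, 0, 0, 0, 0.0], [0, 0.0029, -0.0136, 0, 0, 0, 0.0], [0, 0, 0, 0, 0, 0, 0.0]]]'

```text
t: 4.28
eef_pos: [0.5816, 0.1982, 0.0386]
tool_rot: [0.006, 0.999, -0.036, -0.002]
contact_force: [1.3, -19.6, -10.0]
gripper_width: 0.041
grasp_force: 35.1
```

```bash
python3 - <<'E'
from h import *
delta(S(0,.1,.02),-3.7); print(bot.get_obs()["gripper_width"])
im=imaging.read_camera("wrist")[:,:,::-1]
cv2.imwrite("pics/w2.png",im)
E
```

```text
t 4.28 pos [0.5816 0.1982 0.0386] stand [0.0009 0.083 ] yaw -4.12 tilt [-0.0036  0.0127 -0.9999] shift(tool) [-0.001  -0.0172  0.0184] F [  1.3 -19.6 -10. ]
turn rz -0.42
0.041359650888249874
```

View pics/w2.png

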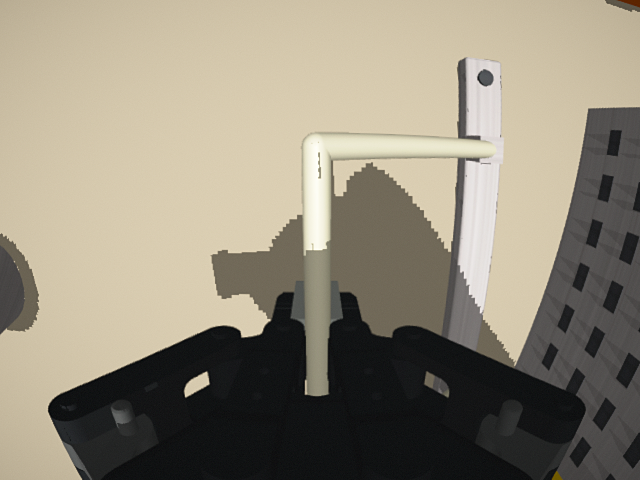

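The wire seems to sit well behind the fingertips, running up to (318,395) near the palm. I'll check its actual height.

```bash
python3 - <<'E'
from h import *
p,Rm,o=tool()
# far corner of bar (u=.066): intersect ray with plane u=.066
for px,u in [((315,143),.066),((316,200),None)]:
    O,d=wray(px,p,Rm); Os=np.r_[toS(O),O[2]]; ds=np.r_[d[:2]@U,d[:2]@N,d[2]]
    if u is not None: print("far corner u,n,z",(Os+ds*(u-Os[0])/ds[0]).round(4))
for px in [(318,250),(318,320),(318,395)]:
    O,d=wray(px,p,Rm); Os=np.r_[toS(O),O[2]]; ds=np.r_[d[:2]@U,d[:2]@N,d[2]]
    for z in (.06,.078): print(px,z,(Os+ds*(z-Os[2])/ds[2]).round(4))
E
```

```text
far corner u,n,z [0.066  0.0841 0.1117]
(318, 250) 0.06 [0.0295 0.0829 0.06  ]
(318, 250) 0.078 [0.035  0.0832 0.078 ]
(318, 320) 0.06 [0.0027 0.0831 0.06  ]
(318, 320) 0.078 [0.0122 0.0833 0.078 ]
(318, 395) 0.06 [-0.0329  0.0832  0.06  ]
(318, 395) 0.078 [-0.0181  0.0835  0.078 ]
```

Request:
move_arm --commands '[[[0, 0, 0, 0, 0, 0, 0.05], [0, 0, 0, 0, 0, 0, 0.05], [0, 0, 0, 0, 0, 0, 0.05], [0, 0, -0.02, 0, 0, 0, 0.05], [0, 0, 0, 0, 0, 0, 0.05]]]'

```text
t: 4.95
eef_pos: [0.584, 0.2104, 0.0626]
tool_rot: [-0.001, 0.999, -0.032, 0.002]
contact_force: [1.0, 0.3, 0.7]
gripper_width: 0.582
grasp_force: 0.0
```

```bash
python3 - <<'E'
from h import *
delta(S(0,.042,.09),-3.7); print(bot.get_obs()["gripper_width"])
cv2.imwrite("pics/t2.png",imaging.read_camera("top")[:,:,::-1])
im=imaging.read_camera("side")[:,:,::-1]; cv2.imwrite("pics/s2.png",cv2.resize(im[190:340,170:370],None,fx=4,fy=4,interpolation=cv2.INTER_CUBIC))
E
```

```text
t 4.95 pos [0.584  0.2104 0.0626] stand [0.0025 0.0954] yaw -3.68 tilt [ 0.0043 -0.0025 -1.    ] shift(tool) [-0.0024  0.0533 -0.0276] F [1.  0.3 0.7]
turn rz 0.02
0.5823432886252002
```

View pics/s2.png

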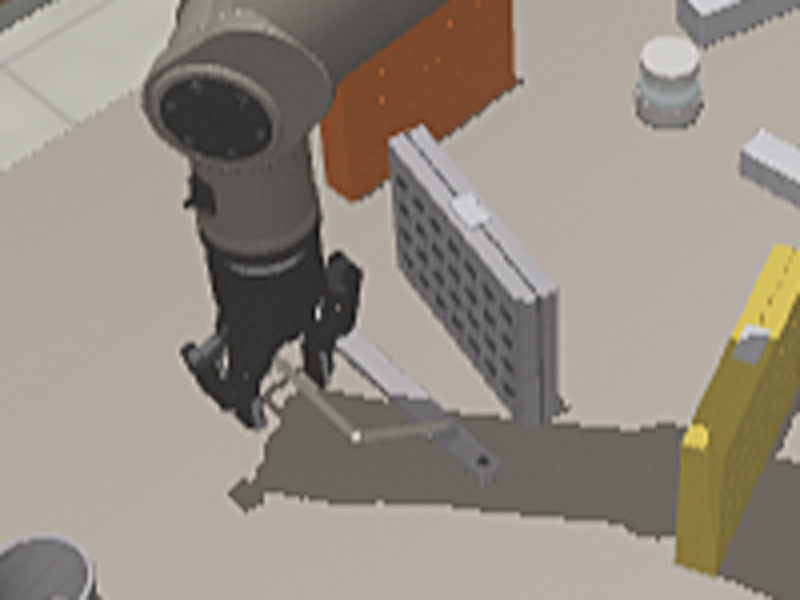

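In the side crop the bar runs between the open fingers, and its near corner is at crop (357,437), i.e. about (259.1,299.1) in the full picture. I'll find its angle from that.

```bash
python3 - <<'E'
from h import *
O,d=ray("side",(259.1,299.1)); Os=np.r_[toS(O),O[2]]; ds=np.r_[d[:2]@U,d[:2]@N,d[2]]
q=Os+ds*(-.066-Os[0])/ds[0]; print(q.round(4), "r",np.hypot(q[1],q[2]-.022),"deg",np.degrees(np.arctan2(q[2]-.022,q[1])))
E
```

```text
[-0.066   0.0841  0.0778] r 0.1008988577311017 deg 33.57355336542837
```

Request:
move_arm --commands '[[[-0.0025, 0.011, 0, 0, 0, 0, 0.05], [0, 0.011, 0, 0, 0, 0, 0.05], [0, 0.011, 0, 0, 0, 0, 0.05], [0, 0.008, -0.0103, 0, 0, 0, 0.05], [0, 0.0086, -0.0087, 0, 0, 0, 0.05], [0, 0.0095, -0.0076, 0, 0, 0, 0.05], [0, 0.0105, -0.0064, 0, 0, 0, 0.05], [0, 0.006, -0.0031, 0, 0, 0, 0.05], [0, 0.004, 0, 0, 0, 0, 0.05], [0, 0, 0, 0, 0, 0, 0.05]]]'

```text
t: 6.3
eef_pos: [0.5748, 0.1373, 0.0962]
tool_rot: [-0.005, 1.0, -0.03, 0.001]
contact_force: [3.0, 19.2, -7.8]
gripper_width: 0.583
grasp_force: 9.7
```

```bash
python3 - <<'E'
from h import *
delta(S(0,.042,.09),-3.7)
im=imaging.read_camera("side")[:,:,::-1]; cv2.imwrite("pics/s3.png",cv2.resize(im[190:340,170:370],None,fx=4,fy=4,interpolation=cv2.INTER_CUBIC))
E
```

```text
t 6.3 pos [0.5748 0.1373 0.0962] stand [-0.0019  0.0218] yaw -3.42 tilt [ 0.0024 -0.0096 -1.    ] shift(tool) [ 0.002  -0.0201  0.0064] F [ 3.  19.2 -7.8]
turn rz 0.28
```

View pics/s3.png

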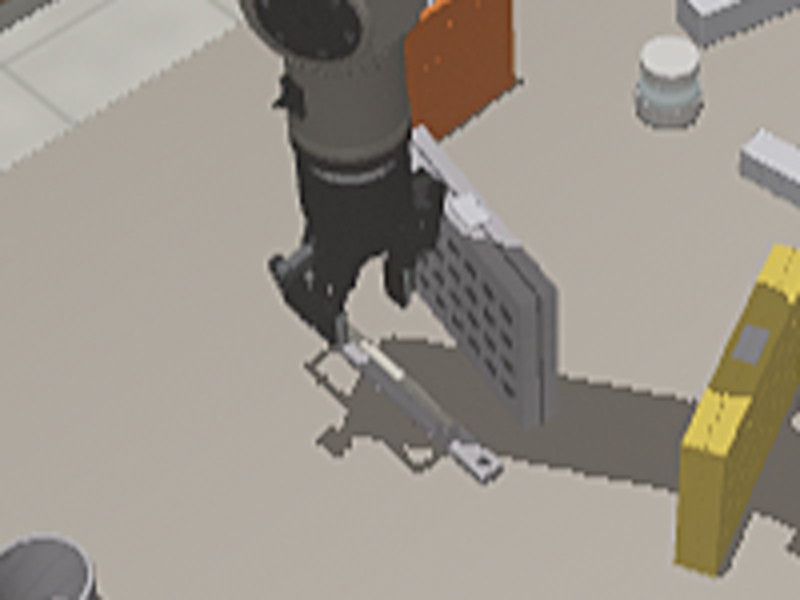

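Force rises to 19 N and the pad sits at n≈46 mm, which is the bar at its 65° stop; the picture shows the backrest up. Next I back off, rise, and move over the cassette.

Request:
move_arm --commands '[[[0, -0.014, 0, 0, 0, 0, 0.05], [0, 0, -0.04, 0, 0, 0, 0.05], [0, 0, -0.05, 0, 0, 0, 0.06], [0, 0, -0.05, 0, 0, 0, 0.07], [0, 0.05, 0, 0, 0, 0, 0.075], [0, 0.05, 0, 0, 0, 0, 0.075], [0, 0.01, 0, 0, 0, 10.06, 0.075], [0, 0, 0, 0, 0, 0, 0.075]]]'

```text
t: 7.35
eef_pos: [0.5681, 0.0314, 0.2359]
tool_rot: [0.001, 0.993, -0.121, -0.0]
contact_force: [-0.2, 0.5, -0.4]
gripper_width: 0.881
grasp_force: 0.0
```

```bash
python3 - <<'E'
from h import *
delta([.569,.0393,.105],-13.76)
p,Rm,o=tool(); cv2.imwrite("pics/t3.png",imaging.read_camera("top")[:,:,::-1]); cv2.imwrite("pics/s4.png",imaging.read_camera("side")[:,:,::-1])
im=cv2.imread("pics/s4.png"); cv2.imwrite("pics/s4c.png",cv2.resize(im[190:340,170:370],None,fx=4,fy=4,interpolation=cv2.INTER_CUBIC))
E
```

```text
t 7.35 pos [0.5681 0.0314 0.2359] stand [-0.0018 -0.0843] yaw -13.91 tilt [-1.0e-04  1.7e-03 -1.0e+00] shift(tool) [-0.001  -0.0081  0.1309] F [-0.2  0.5 -0.4]
turn rz -0.15
```

View pics/s4c.png

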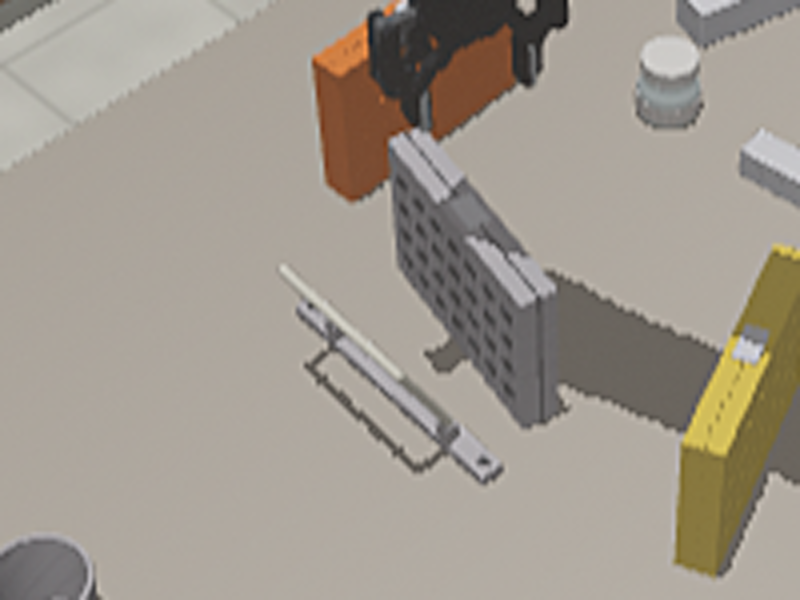

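The backrest stands raised, with its far bar corner at crop (283,268), and the cassette is still in place under the gripper. I'll descend and grip its top.

Request:
move_arm --commands '[[[-0.001, -0.008, 0.04, 0, 0, -0.1, 0.075], [0, 0, 0.05, 0, 0, 0, 0.075], [0, 0, 0.04, 0, 0, 0, 0.075], [0, 0, 0, 0, 0, 0, 0.045], [0, 0, 0, 0, 0, 0, 0.035], [0, 0, 0, 0, 0, 0, 0.028], [0, 0, 0, 0, 0, 0, 0.026], [0, 0, 0, 0, 0, 0, 0.024]]]' --squeeze 25

```text
t: 8.45
eef_pos: [0.5707, 0.0421, 0.1079]
tool_rot: [-0.0, 0.993, -0.119, 0.002]
contact_force: [-1.5, -1.6, 7.8]
gripper_width: 0.346
grasp_force: 25.5
```

```bash
python3 - <<'E'
from h import *
delta(S(0,-.025,.105),-3.7)
O,d=ray("side",(240.6,256.9)); Os=np.r_[toS(O),O[2]]; ds=np.r_[d[:2]@U,d[:2]@N,d[2]]
q=Os+ds*(.066-Os[0])/ds[0]; print(q.round(4),"deg",np.degrees(np.arctan2(q[2]-.022,q[1])))
E
```

```text
t 8.45 pos [0.5707 0.0421 0.1079] stand [ 0.0002 -0.0734] yaw -13.66 tilt [ 0.0033 -0.001  -1.    ] shift(tool) [-0.0085 -0.0477  0.0029] F [-1.5 -1.6  7.8]
turn rz -9.96
[0.066  0.0438 0.1119] deg 64.00588187764892
```

Request:
move_arm --commands '[[[0, 0, -0.0015, 0, 0, -2, 0.024], [0, 0, 0, 0, 0, -2, 0.024], [0, 0, 0, 0, 0, -2, 0.024], [0, 0, 0, 0, 0, -2, 0.024], [0, 0, 0, 0, 0, -2, 0.024], [0, -0.006, 0, 0, 0, 0, 0.024], [0, -0.006, 0, 0, 0, 0, 0.024], [0, -0.006, 0, 0, 0, 0, 0.024], [0, -0.006, 0, 0, 0, 0, 0.024], [0, -0.006, 0, 0, 0, 0, 0.024], [0, -0.006, 0, 0, 0, 0, 0.024], [0, -0.004, 0, 0, 0, 0, 0.024]]]'

```text
t: 9.95
eef_pos: [0.5725, 0.0806, 0.108]
tool_rot: [0.001, 0.999, -0.032, 0.0]
contact_force: [0.8, -3.3, -0.4]
gripper_width: 0.347
grasp_force: 26.9
```

```bash
python3 - <<'E'
from h import *
delta(S(0,-.025,.105),-3.7)
E
```

```text
t 9.95 pos [0.5725 0.0806 0.108 ] stand [-0.0006 -0.035 ] yaw -3.62 tilt [ 0.001   0.0022 -1.    ] shift(tool) [ 0.0006 -0.01    0.003 ] F [ 0.8 -3.3 -0.4]
turn rz 0.08
```

Request:
move_arm --commands '[[[0, -0.003, 0, 0, 0, 0, 0.024], [0, -0.003, 0, 0, 0, 0, 0.024], [0, -0.003, 0, 0, 0, 0, 0.024], [0, -0.002, 0, 0, 0, 0, 0.024], [0, -0.002, 0, 0, 0, 0, 0.024], [0, 0, 0, 0, 0, 0, 0.024], [0, 0, 0, 0, 0, 0, 0.024]]]'

```text
t: 10.82
eef_pos: [0.573, 0.0918, 0.1081]
tool_rot: [0.002, 0.999, -0.032, 0.0]
contact_force: [-1.6, -7.2, 9.9]
gripper_width: 0.351
grasp_force: 28.6
```

```bash
python3 - <<'E'
from h import *
delta(S(0,-.025,.105),-3.7)
E
```

```text
t 10.82 pos [0.573  0.0918 0.1081] stand [-0.0008 -0.0237] yaw -3.68 tilt [ 3.0e-04  4.2e-03 -1.0e+00] shift(tool) [0.0008 0.0013 0.0031] F [-1.6 -7.2  9.9]
turn rz 0.02
```

Request:
move_arm --commands '[[[0, -0.002, 0, 0, 0, 0, 0.024], [0, 0, 0, 0, 0, 0, 0.024], [0, 0, 0, 0, 0, 0, 0.024]]]'

```text
t: 11.2
eef_pos: [0.573, 0.0927, 0.1081]
tool_rot: [0.003, 0.999, -0.032, -0.0]
contact_force: [-2.1, -8.8, 11.4]
gripper_width: 0.345
grasp_force: 28.9
```

```bash
python3 - <<'E'
from h import *
delta(S(0,-.025,.105),-3.7)
cv2.imwrite("pics/s5.png",imaging.read_camera("side")[:,:,::-1])
im=cv2.imread("pics/s5.png"); cv2.imwrite("pics/s5c.png",cv2.resize(im[190:340,170:370],None,fx=4,fy=4,interpolation=cv2.INTER_CUBIC))
E
```

```text
t 11.2 pos [0.573  0.0927 0.1081] stand [-0.0008 -0.0228] yaw -3.69 tilt [ 0.      0.0057 -1.    ] shift(tool) [0.0008 0.0022 0.0031] F [-2.1 -8.8 11.4]
turn rz 0.01
```

View pics/s5c.png

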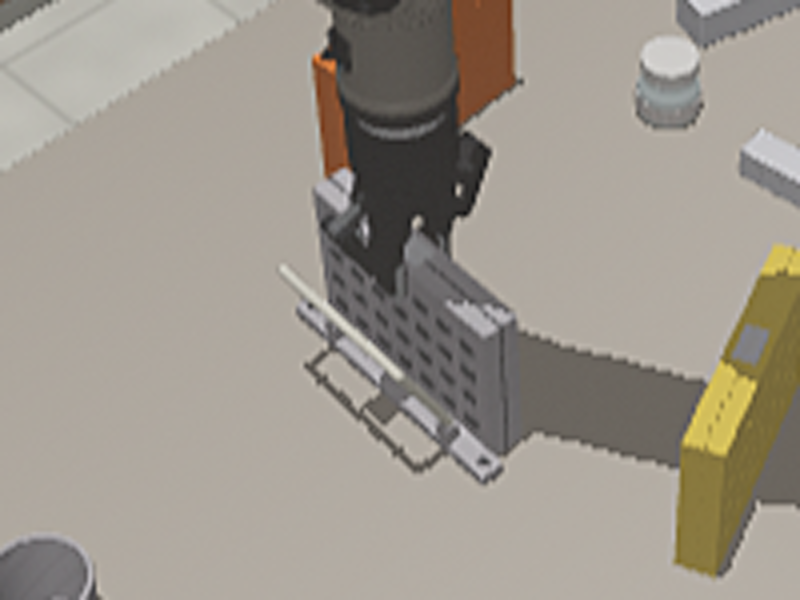

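The cassette stands upright with its foot at the kerb, along the raised bar, and the push force is climbing without sliding. I'll ease off, open slightly, and rise until only the tips straddle its top.

Request:
move_arm --commands '[[[0, 0.003, 0, 0, 0, 0, 0.03], [0, 0, 0, 0, 0, 0, 0.04], [0, 0, 0, 0, 0, 0, 0.04], [0, 0, -0.012, 0, 0, 0, 0.04], [0, 0, -0.012, 0, 0, 0, 0.04], [0, 0, 0, 0, 0, 0, 0.04]]]'

```text
t: 12.0
eef_pos: [0.5737, 0.0943, 0.133]
tool_rot: [-0.0, 0.999, -0.032, 0.001]
contact_force: [0.3, 0.3, 0.3]
gripper_width: 0.469
grasp_force: 0.0
```

```bash
python3 - <<'E'
from h import *
delta(S(0,-.024,.131),-3.7);print(bot.get_obs()["gripper_width"]*85)
cv2.imwrite("pics/t6.png",imaging.read_camera("top")[:,:,::-1])
im=cv2.imread("pics/t6.png"); cv2.imwrite("pics/t6c.png",cv2.resize(im[180:300,190:320],None,fx=5,fy=5,interpolation=cv2.INTER_CUBIC))
E
```

```text
t 12.0 pos [0.5737 0.0943 0.133 ] stand [-0.0003 -0.0212] yaw -3.65 tilt [ 2.8e-03 -8.0e-04 -1.0e+00] shift(tool) [0.0003 0.0028 0.002 ] F [0.3 0.3 0.3]
turn rz 0.05
39.83961764959378
```

View pics/t6c.png

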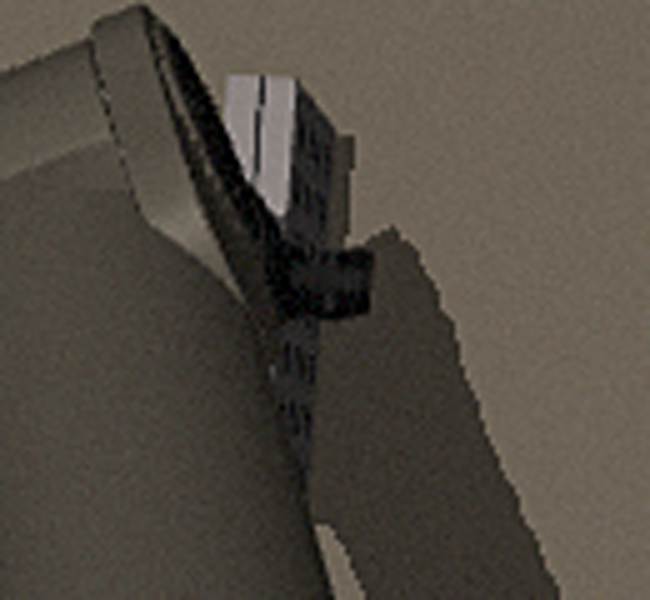

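The top crop shows the cassette's far top corners at crop (228,75) and (296,75). That was the tenth picture, so from here I measure only with masks.

```bash
python3 - <<'E'
from h import *
for p in [(235.2,194.6),(248.8,194.6)]:
    q=onz("top",p,.14); print(toS(q).round(4))
E
```

```text
[ 0.0939 -0.0086]
[ 0.0958 -0.0381]
```

Request:
move_arm --commands '[[[0, 0.001, 0.0015, 0, 0, 0, 0.04], [0, -0.0037, 0, -1.7, 0, 0, 0.04], [0, -0.0037, -0.0001, -1.7, 0, 0, 0.04], [0, -0.0037, -0.0002, -1.7, 0, 0, 0.04], [0, -0.0037, -0.0003, -1.7, 0, 0, 0.04], [0, -0.0037, -0.0004, -1.7, 0, 0, 0.04], [0, -0.0037, -0.0006, -1.7, 0, 0, 0.04], [0, -0.0037, -0.0007, -1.7, 0, 0, 0.04], [0, -0.0036, -0.0008, -1.7, 0, 0, 0.04], [0, -0.0036, -0.0006, -1.7, 0, 0, 0.04], [0, -0.0036, -0.0006, -1.7, 0, 0, 0.04], [0, 0, 0, 0, 0, 0, 0.04], [0, 0, 0, 0, 0, 0, 0.04]]]'

```text
t: 13.68
eef_pos: [0.5749, 0.1297, 0.1293]
tool_rot: [0.148, 0.989, -0.032, -0.005]
contact_force: [-0.4, 1.0, -0.0]
gripper_width: 0.465
grasp_force: 0.1
```

```bash
python3 - <<'E'
from h import *
delta(S(0,.0132,.13),-3.7);o=bot.get_obs();print(o["gripper_width"]*85,o["grasp_force"])
for n in("side","top","wrist"): cv2.imwrite(f"pics/{n}7.png",imaging.read_camera(n)[:,:,::-1])
im=cv2.imread("pics/side7.png");g=im.max(2);m=((g>125)&(im.max(2)-im.min(2)<25)).astype(np.uint8);m[:190]=0;m[340:]=0;m[:,:225]=0;m[:,310:]=0
n,l,s,c=cv2.connectedComponentsWithStats(m)
print([(x[:5].tolist()) for x in s[1:] if x[4]>25])
E
```

```text
t 13.68 pos [0.5749 0.1297 0.1293] stand [-0.0013  0.0143] yaw -3.67 tilt [-0.      0.2924 -0.9563] shift(tool) [ 0.0013  0.0013 -0.0004] F [-0.4  1.  -0. ]
turn rz 0.03
39.55323737115051 0.13759927676801453
[[251, 190, 16, 11, 43], [269, 190, 8, 5, 26], [255, 190, 55, 112, 2825], [225, 230, 85, 110, 2874], [255, 257, 11, 9, 58]]
```

The slab is resting lightly on the front pad, past its balance point. I'll withdraw along the tool axis, straighten the tool, and move clear.

Request:
move_arm --commands '[[[0, 0, -0.006, 0, 0, 0, 0.04], [0, 0, -0.006, 0, 0, 0, 0.04], [0, 0, -0.01, 0, 0, 0, 0.04], [0, 0, -0.04, 0, 0, 0, 0.04], [0, 0, -0.05, 8.6, 0, 0, 0.05], [0, 0.02, -0.03, 8.4, 0, 0, 0.06], [0, 0.06, 0, 0, 0, 0, 0.06], [0, 0.06, 0, 0, 0, 0, 0.06], [0, 0.06, 0, 0, 0, 0, 0.06], [0, 0.06, 0, 0, 0, 0, 0.06], [0, 0.06, 0, 0, 0, 0, 0.06]]]'

```text
t: 15.2
eef_pos: [0.5567, -0.1539, 0.27]
tool_rot: [0.0, 0.999, -0.032, 0.001]
contact_force: [0.8, -0.2, -0.3]
gripper_width: 0.702
grasp_force: 0.0
```

```bash
python3 - <<'E'
from h import *
delta([.4893,-.2497,.02],5.45)
for n in("side","top"): cv2.imwrite(f"pics/{n}8.png",imaging.read_camera(n)[:,:,::-1])
# line segments in the cassette area of each view, and model predictions in stand coords
def at(u,n,z): return S(u,n,z)
for th in (23.1,25.2):
    t=np.radians(th); e=-.009-.012*np.tan(t) if th>24 else -.009
    for u in (-.095,.095):
        back=np.array([e+.14*np.sin(t)-.03*np.cos(t),.14*np.cos(t)+.03*np.sin(t)])
        front=np.array([e+.14*np.sin(t),.14*np.cos(t)]); toe=np.array([e-.03*np.cos(t),.03*np.sin(t)])
        print(th,u,[(k,proj(c,at(u,*v)).round(1).tolist()) for c in("top","side") for k,v in(("back",back),("front",front),("toe",toe))])
im=cv2.imread("pics/top8.png")
for r in (200,215,280): print(r,im[r,215:275].max(1).tolist())
E
```

```text
t 15.2 pos [ 0.5567 -0.1539  0.27  ] stand [-0.0012 -0.27  ] yaw -3.63 tilt [ 1.3e-03  1.0e-04 -1.0e+00] shift(tool) [-0.0615  0.0998  0.25  ] F [ 0.8 -0.2 -0.3]
turn rz -9.08
23.1 -0.095 [('back', [215.9, 280.7]), ('front', [204.2, 280.0]), ('toe', [249.5, 282.7]), ('back', [283.4, 278.2]), ('front', [275.7, 286.3]), ('toe', [299.5, 296.8])]
23.1 0.095 [('back', [222.8, 193.3]), ('front', [211.3, 193.5]), ('toe', [255.3, 204.4]), ('back', [240.7, 240.2]), ('front', [233.3, 247.7]), ('toe', [258.9, 260.3])]
25.2 -0.095 [('back', [216.2, 280.8]), ('front', [204.9, 280.0]), ('toe', [251.6, 282.8]), ('back', [283.5, 278.4]), ('front', [276.0, 286.6]), ('toe', [300.8, 295.6])]
25.2 0.095 [('back', [223.1, 193.4]), ('front', [211.9, 193.7]), ('toe', [257.4, 204.5]), ('back', [240.8, 240.3]), ('front', [233.7, 248.0]), ('toe', [260.2, 259.2])]
200 [113, 38, 112, 108, 109, 110, 119, 41, 68, 76, 63, 69, 66, 59, 67, 65, 71, 73, 69, 61, 75, 70, 68, 67, 67, 68, 70, 91, 139, 34, 45, 114, 108, 108, 106, 104, 103, 104, 106, 109, 103, 104, 109, 104, 108, 102, 105, 108, 101, 106, 106, 110, 103, 106, 104, 107, 104, 101, 106, 99]
215 [57, 112, 106, 114, 114, 102, 39, 67, 69, 68, 67, 72, 42, 21, 18, 69, 69, 71, 64, 67, 47, 38, 62, 67, 69, 69, 68, 64, 68, 66, 71, 67, 68, 67, 68, 68, 65, 67, 71, 65, 67, 55, 48, 106, 110, 106, 103, 107, 103, 110, 102, 105, 106, 107, 101, 107, 106, 109, 105, 107]
280 [102, 58, 69, 64, 69, 67, 66, 66, 62, 68, 70, 67, 68, 72, 65, 64, 65, 66, 65, 65, 65, 63, 65, 67, 62, 65, 68, 67, 62, 68, 68, 64, 69, 66, 69, 70, 67, 56, 111, 103, 106, 108, 105, 103, 103, 109, 99, 110, 102, 105, 105, 103, 108, 103, 103, 105, 102, 108, 102, 108]
```

The back face spans cols 216 to 252 at row 280 and 221 to 257 at row 215. That matches a lean of about 25°, square to the kerb, with the toe at n≈-42 mm. Next I pick the stop bar.

Request:
move_arm --commands '[[[0, 0, 0, 0, 0, -9.1, 0.06], [-0.038, 0.0445, 0, 0, 0, 0, 0.06], [-0.038, 0.0445, 0, 0, 0, 0, 0.06], [0, 0, 0.06, 0, 0, 0, 0.06], [0, 0, 0.06, 0, 0, 0, 0.06], [0, 0, 0, 0, 0, 0, 0.06]]]'

```text
t: 16.05
eef_pos: [0.4867, -0.2465, 0.1459]
tool_rot: [-0.002, 0.999, 0.048, -0.004]
contact_force: [0.4, -0.3, 0.9]
gripper_width: 0.703
grasp_force: 0.0
```

```bash
python3 - <<'E'
from h import *
delta([.4893,-.2497,.006],5.45)
E
```

```text
t 16.05 pos [ 0.4867 -0.2465  0.1459] stand [-0.0651 -0.3669] yaw 5.46 tilt [-0.0077 -0.0041 -1.    ] shift(tool) [0.0034 0.004  0.1399] F [ 0.4 -0.3  0.9]
turn rz 0.01
```

Request:
move_arm --commands '[[[0.001, 0.001, 0.06, 0, 0, 0, 0.06], [0, 0, 0.05, 0, 0, 0, 0.06], [0, 0, 0.02, 0, 0, 0, 0.06], [0, 0, 0.01, 0, 0, 0, 0.06], [0, 0, 0, 0, 0, 0, 0.04], [0, 0, 0, 0, 0, 0, 0.03], [0, 0, 0, 0, 0, 0, 0.024], [0, 0, 0, 0, 0, 0, 0.02], [0, 0, 0, 0, 0, 0, 0.02]]]' --squeeze 40

```text
t: 17.18
eef_pos: [0.4923, -0.2497, 0.011]
tool_rot: [0.001, 0.999, 0.047, 0.002]
contact_force: [-0.1, 0.1, 6.4]
gripper_width: 0.341
grasp_force: 40.5
```

```bash
python3 - <<'E'
from h import *
delta([.4893,-.2497,.006],5.45)
E
```

```text
t 17.18 pos [ 0.4923 -0.2497  0.011 ] stand [-0.0593 -0.3697] yaw 5.42 tilt [ 0.0032  0.0018 -1.    ] shift(tool) [-0.003  -0.0003  0.005 ] F [-0.1  0.1  6.4]
turn rz -0.03
```

Request:
move_arm --commands '[[[0, 0, -0.02, 0, 0, 0, 0.02], [0, 0, -0.04, 0, 0, 0, 0.02], [0, 0, -0.03, 0, 0, 9.1, 0.02], [0.0103, -0.047, 0, 0, 0, 0, 0.02], [0.0103, -0.047, 0, 0, 0, 0, 0.02], [0.0103, -0.047, 0, 0, 0, 0, 0.02], [0.0103, -0.047, 0, 0, 0, 0, 0.02], [0.0103, -0.047, 0, 0, 0, 0, 0.02], [0.0103, -0.045, 0, 0, 0, 0, 0.02], [0, 0, 0, 0, 0, 0, 0.02]]]'

```text
t: 18.42
eef_pos: [0.5712, 0.0323, 0.0998]
tool_rot: [-0.001, 1.0, -0.028, 0.001]
contact_force: [0.1, -0.9, -2.9]
gripper_width: 0.34
grasp_force: 40.4
```

```bash
python3 - <<'E'
from h import *
delta(S(.003,-.088,.0125),-3.7);o=bot.get_obs();print(o["gripper_width"],o["grasp_force"])
E
```

```text
t 18.43 pos [0.5712 0.0323 0.0998] stand [ 0.0012 -0.0832] yaw -3.24 tilt [ 0.0015 -0.003  -1.    ] shift(tool) [0.0016 0.0051 0.0873] F [ 0.1 -0.9 -2.9]
turn rz 0.46
0.33956495007530585 40.44242978096008
```

Request:
move_arm --commands '[[[0.0015, 0.004, 0.03, 0, 0, 0.4, 0.02], [0, 0, 0.04, 0, 0, 0, 0.02], [0, 0, 0.01, 0, 0, 0, 0.02], [0, 0, 0.005, 0, 0, 0, 0.02], [0, 0, 0, 0, 0, 0, 0.02], [0, 0, 0.003, 0, 0, 0, 0.02], [0, 0, 0, 0, 0, 0, 0.02]]]'

```text
t: 19.3
eef_pos: [0.5718, 0.0225, 0.0115]
tool_rot: [-0.0, 0.999, -0.035, 0.0]
contact_force: [-0.6, 0.6, -2.2]
gripper_width: 0.341
grasp_force: 40.4
```

```bash
python3 - <<'E'
from h import *
delta(S(.003,-.088,.0125),-3.7)
E
```

```text
t 19.3 pos [0.5718 0.0225 0.0115] stand [ 0.0025 -0.0929] yaw -4.06 tilt [ 8.e-04 -1.e-04 -1.e+00] shift(tool) [ 0.0004 -0.0049 -0.001 ] F [-0.6  0.6 -2.2]
turn rz -0.36
```

Request:
move_arm --commands '[[[0, -0.004, 0.001, 0, 0, -0.4, 0.02], [0, 0, 0.0005, 0, 0, 0, 0.02], [0, 0, 0, 0, 0, 0, 0.035], [0, 0, 0, 0, 0, 0, 0.042], [0, 0, 0, 0, 0, 0, 0.042], [0, 0, -0.03, 0, 0, 0, 0.042], [0, 0, -0.05, 0, 0, 0, 0.042], [-0.002, 0.05, 0, 0, 0, 0, 0.03], [0, 0, 0, 0, 0, 0, 0.0], [0, 0, 0, 0, 0, 0, 0.0], [0, 0, 0, 0, 0, 0, 0.0]]]'

```text
t: 20.68
eef_pos: [0.5665, -0.0219, 0.0891]
tool_rot: [-0.0, 1.0, -0.031, -0.0]
contact_force: [-0.1, 1.0, 0.4]
gripper_width: -0.002
grasp_force: 0.0
```

```bash
python3 - <<'E'
from h import *
delta(S(0,-.139,.012),-3.7);print(bot.get_obs()["gripper_width"])
# bar position in side and wrist by brightness
p,Rm,o=tool()
im=imaging.read_camera("side")[:,:,::-1]; cv2.imwrite("pics/side9.png",im)
w=imaging.read_camera("wrist")[:,:,::-1]; cv2.imwrite("pics/w9.png",w); np.savez("w9.npz",p=p,R=Rm)
for nm,a in(("side",im),("wrist",w)):
    m=((a.max(2)>140)&(a.max(2).astype(int)-a.min(2)<18)).astype(np.uint8)
    n,l,s,c=cv2.connectedComponentsWithStats(m)
    for i in range(1,n):
        if 150<s[i,4]<30000: print(nm,s[i].tolist(),c[i].round(1),a[l==i].mean(0).round())
print("expected bar centre px side",proj("side",S(0,-.089,.03)).round(1))
E
```

```text
t 20.68 pos [ 0.5665 -0.0219  0.0891] stand [ 1.000e-04 -1.376e-01] yaw -3.56 tilt [-7.e-04 -6.e-04 -1.e+00] shift(tool) [-0.      0.0015  0.0771] F [-0.1  1.   0.4]
turn rz 0.14
-0.001779391051085904
side [375, 0, 265, 82, 9717] [499.8  32. ] [168. 174. 175.]
side [462, 108, 48, 27, 568] [484.  121.1] [180. 182. 184.]
side [539, 127, 24, 21, 286] [550.6 137.2] [197. 200. 205.]
side [456, 306, 35, 30, 333] [474.9 317.7] [133. 141. 146.]
wrist [49, 83, 134, 295, 17779] [119.8 226.7] [139. 141. 146.]
wrist [20, 101, 28, 79, 508] [ 33. 154.] [137. 139. 144.]
wrist [31, 101, 13, 26, 264] [ 36.6 114.4] [137. 138. 143.]
wrist [601, 103, 37, 75, 1453] [616.4 137.9] [161. 169. 158.]
wrist [1, 104, 18, 110, 549] [  8.6 164.7] [135. 136. 142.]
wrist [205, 162, 60, 176, 8386] [235.5 244.8] [237. 238. 238.]
wrist [33, 209, 19, 24, 220] [ 41.7 220.1] [137. 138. 144.]
wrist [0, 245, 27, 61, 300] [ 11.2 278.6] [136. 138. 142.]
wrist [19, 245, 41, 127, 687] [ 36.3 308.4] [136. 137. 142.]
wrist [41, 257, 20, 29, 252] [ 50.7 268.6] [136. 138. 143.]
wrist [46, 285, 41, 79, 571] [ 68.3 325.2] [136. 138. 143.]
wrist [19, 308, 21, 46, 178] [ 28.7 326.1] [136. 137. 142.]
wrist [586, 412, 54, 68, 1013] [617.3 450.7] [233. 235. 235.]
expected bar centre px side [291.8 265.2]
```

```bash
cat >> h.py <<'E'
def wbar(fn,npz,thr=215):
    w=cv2.imread(fn);a=np.load(npz);m=((w.min(2)>thr)).astype(np.uint8);m[:,:150]=0
    n,l,s,c=cv2.connectedComponentsWithStats(m);i=1+np.argmin(np.hypot(*(c[1:]-[250,230]).T)+1e4*(s[1:,4]<1500))
    k=cv2.findContours((l==i).astype(np.uint8),0,2)[0][0];q=cv2.approxPolyDP(k,6,True)[:,0]
    W=np.array([wonz(x,.03,a["p"],a["R"]) for x in q]);T=np.array([toS(x) for x in W])
    print(s[i].tolist());print(np.c_[q,T.round(4)]);r=cv2.minAreaRect((T*1e3).astype(np.float32));print("stand rect mm",r)
E
python3 - <<'E'
from h import *
wbar("pics/w9.png","w9.npz")
E
```

```text
[205, 162, 59, 176, 6974]
[[ 2.070e+02  1.640e+02  5.370e-02 -7.630e-02]
 [ 2.180e+02  3.260e+02 -4.630e-02 -7.550e-02]
 [ 2.620e+02  3.350e+02 -5.170e-02 -1.034e-01]
 [ 2.610e+02  2.840e+02 -1.700e-02 -1.047e-01]
 [ 2.330e+02  2.840e+02 -1.730e-02 -8.770e-02]
 [ 2.260e+02  2.500e+02  3.900e-03 -8.490e-02]
 [ 2.300e+02  2.420e+02  8.700e-03 -8.770e-02]
 [ 2.590e+02  2.430e+02  8.200e-03 -1.046e-01]
 [ 2.560e+02  1.630e+02  5.350e-02 -1.043e-01]]
stand rect mm ((1.0020179748535156, -90.36968231201172), (28.971786499023438, 105.19917297363281), 89.51848602294922)
```

Request:
move_arm --commands '[[[0.001, 0, 0.04, 0, 0, 0.1, 0], [0, 0, 0.03, 0, 0, 0, 0], [0, 0, 0.006, 0, 0, 0, 0], [0, -0.008, 0, 0, 0, 0, 0], [0, -0.006, 0, 0, 0, 0, 0], [0, -0.004, 0, 0, 0, 0, 0], [0, -0.004, 0, 0, 0, 0, 0], [0, -0.004, 0, 0, 0, 0, 0], [0, -0.004, 0, 0, 0, 0, 0], [0, -0.004, 0, 0, 0, 0, 0], [0, -0.004, 0, 0, 0, 0, 0], [0, -0.004, 0, 0, 0, 0, 0], [0, 0, 0, 0, 0, 0, 0]]]'

```text
t: 22.4
eef_pos: [0.5704, 0.0195, 0.0134]
tool_rot: [-0.0, 0.999, -0.032, -0.0]
contact_force: [0.2, -0.5, 1.1]
gripper_width: 0.0
grasp_force: 0.1
```

```bash
python3 - <<'E'
from h import *
delta(S(0,-.087,.012),-3.7)
p,Rm,o=tool();w=imaging.read_camera("wrist")[:,:,::-1]; cv2.imwrite("pics/w10.png",w); np.savez("w10.npz",p=p,R=Rm)
wbar("pics/w10.png","w10.npz")
E
```

```text
t 22.4 pos [0.5704 0.0195 0.0134] stand [ 0.0013 -0.0961] yaw -3.71 tilt [-1.e-04 -6.e-04 -1.e+00] shift(tool) [-0.0013 -0.0091  0.0014] F [ 0.2 -0.5  1.1]
turn rz -0.01
[194, 179, 83, 116, 6685]
[[ 2.74e+02  1.80e+02  5.32e-02 -8.14e-02]
 [ 1.95e+02  1.82e+02  5.32e-02 -5.30e-02]
 [ 2.02e+02  2.82e+02  1.55e-02 -5.26e-02]
 [ 2.11e+02  2.94e+02  1.06e-02 -5.57e-02]
 [ 2.30e+02  2.93e+02  1.12e-02 -6.33e-02]
 [ 2.25e+02  2.60e+02  2.43e-02 -6.24e-02]
 [ 2.36e+02  2.48e+02  2.89e-02 -6.69e-02]
 [ 2.76e+02  2.46e+02  2.97e-02 -8.15e-02]]
stand rect mm ((31.899078369140625, -67.05740356445312), (42.549278259277344, 28.894447326660156), 0.08368925750255585)
```

Request:
move_arm --commands '[[[0, -0.003, 0, 0, 0, 0, 0], [0, -0.003, 0, 0, 0, 0, 0], [0, -0.002, 0, 0, 0, 0, 0], [0, 0, 0, 0, 0, 0, 0]]]'

```text
t: 22.95
eef_pos: [0.5708, 0.0269, 0.0134]
tool_rot: [-0.0, 0.999, -0.033, -0.0]
contact_force: [0.8, 0.3, -0.4]
gripper_width: 0.001
grasp_force: 0.4
```

Request:
move_arm --commands '[[[0, -0.0015, 0, 0, 0, 0, 0], [0, 0, 0, 0, 0, 0, 0]]]'

```text
t: 23.2
eef_pos: [0.571, 0.0281, 0.0135]
tool_rot: [-0.0, 0.999, -0.033, -0.0]
contact_force: [0.5, -1.1, -0.5]
gripper_width: 0.001
grasp_force: 0.6
```

Request:
move_arm --commands '[[[0, -0.0015, 0, 0, 0, 0, 0], [0, 0, 0, 0, 0, 0, 0]]]'

```text
t: 23.45
eef_pos: [0.5712, 0.0297, 0.0135]
tool_rot: [-0.0, 0.999, -0.033, 0.0]
contact_force: [-0.3, -1.2, -0.3]
gripper_width: -0.001
grasp_force: 0.6
```

Request:
move_arm --commands '[[[0, -0.001, 0, 0, 0, 0, 0], [0, 0, 0, 0, 0, 0, 0]]]'

```text
t: 23.7
eef_pos: [0.5711, 0.0301, 0.0135]
tool_rot: [0.0, 0.999, -0.033, -0.0]
contact_force: [-0.6, -2.9, 1.9]
gripper_width: 0.002
grasp_force: 1.5
```

Request:
move_arm --commands '[[[0, -0.001, 0, 0, 0, 0, 0], [0, 0, 0, 0, 0, 0, 0]]]'

```text
t: 23.95
eef_pos: [0.5711, 0.0303, 0.0136]
tool_rot: [0.001, 0.999, -0.033, -0.0]
contact_force: [-1.3, -4.6, 2.2]
gripper_width: 0.0
grasp_force: 2.7
```

```bash
python3 - <<'E'
from h import *
delta(S(0,-.087,.012),-3.7)
p,Rm,o=tool();w=imaging.read_camera("wrist")[:,:,::-1]; cv2.imwrite("pics/w11.png",w); np.savez("w11.npz",p=p,R=Rm)
wbar("pics/w11.png","w11.npz")
E
```

```text
t 23.95 pos [0.5711 0.0303 0.0136] stand [ 0.0013 -0.0852] yaw -3.82 tilt [-2.0e-04  1.3e-03 -1.0e+00] shift(tool) [-0.0013  0.0018  0.0016] F [-1.3 -4.6  2.2]
turn rz -0.12
[194, 179, 84, 114, 6680]
[[ 2.73e+02  1.79e+02  5.36e-02 -7.03e-02]
 [ 1.95e+02  1.82e+02  5.33e-02 -4.22e-02]
 [ 2.04e+02  2.91e+02  1.19e-02 -4.22e-02]
 [ 2.28e+02  2.91e+02  1.21e-02 -5.17e-02]
 [ 2.22e+02  2.58e+02  2.52e-02 -5.05e-02]
 [ 2.68e+02  2.43e+02  3.09e-02 -6.78e-02]
 [ 2.74e+02  2.54e+02  2.68e-02 -6.99e-02]]
stand rect mm ((32.754859924316406, -56.206703186035156), (28.054203033447266, 41.780433654785156), 89.93758392333984)
```

Contact: the force climbs while the bar stops at n≈-42 mm, which is the toe. I'll retreat and check the scene.

Request:
move_arm --commands '[[[0, 0.01, 0, 0, 0, 0, 0], [0, 0.03, -0.01, 0, 0, 0, 0], [0, 0.02, -0.05, 0, 0, 0, 0], [0, 0.02, -0.06, 0, 0, 0, 0], [0, 0.05, -0.05, 0, 0, 0, 0], [0, 0.06, 0, 0, 0, 0, 0], [0, 0.06, 0, 0, 0, 0, 0], [0, 0.06, 0, 0, 0, 0, 0], [0, 0, 0, 0, 0, 0, 0]]]'

```text
t: 25.12
eef_pos: [0.5494, -0.2784, 0.177]
tool_rot: [0.001, 0.999, -0.037, 0.0]
contact_force: [-0.8, 0.1, 0.6]
gripper_width: -0.001
grasp_force: 0.0
```

```bash
python3 - <<'E'
from h import *
delta(S(0,-.087,.012))
im=imaging.read_camera("top")[:,:,::-1]; cv2.imwrite("pics/t12.png",im)
cv2.imwrite("pics/s12.png",imaging.read_camera("side")[:,:,::-1])
m=(im.max(2)>125).astype(np.uint8);m[:90]=0
n,l,s,c=cv2.connectedComponentsWithStats(m)
for i in range(1,n):
    if s[i,4]>40 and s[i,0]<470:
        r=cv2.minAreaRect(np.argwhere(l==i)[:,::-1].astype(np.float32)); print(s[i].tolist(),np.round(r[0],1),np.round(r[1],1),round(r[2],1), "stand@.03",toS(onz("top",r[0],.03)).round(4))
for r in (200,215,280): print(r,im[r,195:275].max(1).tolist())
for u in(-.069,.069): print(proj("top",S(u,.043,.1126)),proj("side",S(u,.043,.1126)))
E
```

```text
t 25.12 pos [ 0.5494 -0.2784  0.177 ] stand [-0.0005 -0.3946] yaw -4.28 tilt [ 2.0e-04  2.7e-03 -1.0e+00] shift(tool) [-0.0027 -0.3081  0.1641] F [-0.8  0.1  0.6]
[277, 145, 87, 16, 1123] [320.  152.7] [13.7 86.5] 88.1 stand@.03 [ 0.2277 -0.1856]
[420, 189, 18, 17, 179] [428.3 197.4] [14.3 15.8] 14.0 stand@.03 [ 0.1353 -0.4515]
[453, 196, 30, 12, 102] [467.6 200.9] [30.7  4.4] 18.4 stand@.03 [ 0.1331 -0.5459]
[380, 205, 20, 20, 312] [389.5 214.5] [19. 19.] 90.0 stand@.03 [ 0.0882 -0.3609]
[253, 221, 15, 46, 548] [259.7 243.4] [12.  45.7] 4.1 stand@.03 [-0.0005 -0.0563]
[209, 231, 7, 13, 82] [212. 237.] [12.  6.] 90.0 stand@.03 [0.0075 0.058 ]
[240, 323, 89, 47, 1240] [283.9 345.5] [14.2 90.2] 67.5 stand@.03 [-0.236  -0.1303]
200 [107, 112, 104, 109, 108, 107, 109, 107, 105, 108, 107, 110, 108, 106, 110, 109, 110, 109, 115, 114, 117, 37, 116, 117, 111, 114, 124, 43, 73, 73, 70, 66, 68, 69, 63, 70, 67, 72, 72, 68, 70, 72, 70, 71, 71, 74, 76, 93, 143, 30, 42, 113, 112, 109, 111, 110, 109, 109, 107, 106, 109, 105, 111, 107, 110, 106, 111, 109, 105, 106, 110, 108, 108, 106, 109, 107, 110,
[... 158 characters left out ...]
, 71, 70, 73, 42, 21, 17, 73, 76, 68, 68, 80, 40, 42, 59, 67, 65, 71, 76, 67, 69, 72, 76, 69, 69, 74, 72, 71, 66, 69, 66, 67, 67, 65, 42, 118, 106, 110, 112, 110, 108, 111, 108, 107, 109, 113, 111, 107, 106, 105, 111, 107]
280 [105, 111, 107, 113, 111, 113, 109, 109, 104, 106, 109, 110, 110, 108, 96, 89, 114, 112, 107, 112, 106, 64, 64, 72, 62, 75, 65, 66, 71, 71, 66, 70, 73, 69, 68, 70, 67, 70, 65, 75, 67, 68, 71, 64, 68, 71, 72, 67, 69, 74, 75, 66, 75, 68, 69, 73, 71, 52, 113, 108, 106, 113, 108, 107, 111, 107, 112, 106, 111, 107, 109, 109, 106, 107, 109, 108, 113, 105, 110, 107]
[208.17824616 268.34018242] [270.71080188 283.96251285]
[213.19174376 206.40759182] [240.16936126 256.00218349]
```

The top view gives the stop bar centred at u=-0.5 mm, n=-56 mm and square. The cassette's lean is unchanged, and the jar is still at (389.5,214.5). Handing in.

```bash
python3 -c "
from station import bot
print(bot.hand_in())"
```

```text
the job is handed in; nothing more can be done
None
```

The job is handed in at about 25 s of robot time: the backrest is up at its stop, the cassette leans on it at about 25° square to the kerb, and the stop bar touches the toe within 1 mm of midway. The first grip on the backrest slipped, so I pushed it up instead; the final check was by measurement, since I had used all 10 picture views, and I re-measured the jar but not the beaker or binder.

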